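# Rebuild the microscope pillar from the parts vise

## Robot

A 7-joint arm with a two-finger parallel gripper is mounted at the origin on the work surface. World frame = base frame: x ahead of the robot, y to its left, z up, the work surface at z = 0. Lengths are in m, angles in rad, forces in N, time in s.
With the tool pointing down it reaches from about 0.425 to 0.95 m from the base axis. Payload 4.7 kg.
Tool frame: the origin (TCP) lies between the finger pads; the fingertips stand 25 mm ahead of it and the grasp point (between the pads) lies 6 mm ahead of it; z points along the fingers, y is the line along which they close (so a half turn about z gives the same grasp; the last joint's range is limited). The gripper opens to 85 mm and grips with 20 to 120 N. Pads are 22 mm wide; open, the fingers measure 114 mm over their backs; the gripper's body (76 mm by 85 mm) begins 54 mm behind the grasp point. The pads swing forward as they close: fully open they stand 13 mm farther back than shut.
Start: joints at [-1.303, 0.469, -0.049, 1.532, 0.024, 1.141, -0.082], TCP at [0.197, 0.646, 0.256] pointing down, gripper open.
Joint ranges: [-2.59, 2.59], [-0.33, 1.99], [-1.39, 1.29], [0.1, 2.45], [-1.04, 4.18], [0.21, 1.99], [-2.66, 2.66]. Speed limits (rad/s): [2.57, 2.57, 3.14, 3.14, 3.14, 3.14, 3.14].

## Interface

Orientations are given as a 3x3 rotation matrix whose columns are the frame's x, y, z axes.
In Python, from rig import * gives the robot as it stands. Calls block until the motion is done:
- movep(position, orientation): joint-space move of the TCP to a pose.
- move_l(position, attitude=None, feed=0.15, until_force=None): straight line of the TCP; attitude=None keeps the orientation; feed is the mean speed in m/s. With until_force (N) it stops when the force on the tool has changed by that much, and returns True; else False.
- move_joints(angles): joint-space move.
- command_gripper(opening, newtons=None): finger opening in m; newtons is the grip in N (None keeps the last); returns when the fingers have stopped.
- sleep(seconds).
- inverse_kinematics(position, orientation): joint angles nearest the present ones, or None.
- sense(): the state.
- camera(name): name is "scene" or "side" or "wrist"; returns (picture, depth): 400x640x3 uint8, red, green, blue; 400x640 float32, m along the optical axis (not along the pixel's ray), 0 where there is no reading.
- camera_params(name): a dict with "K" (3x3 intrinsics, pixels), "dist" ([k1, k2, p1, p2, k3] as OpenCV has them; the pictures are not rectified), "position" and "rotation" of the camera in the world; the wrist camera has in their place "tool_from_camera" (4x4, takes a point from camera to tool coordinates, whose origin is the TCP and whose axes are the flange's). Camera axes: x right, y down, z forward; pixel columns grow to the right and rows downward; lengths in m; the calibration is good to about 2 mm. A picture is of the moment at which its call begins: read the wrist's pose just before it. camera_params takes no time and is no camera call.
A pose or a line that the arm cannot do raises Unreachable and nothing moves.
- finish_job(): hands the job in; it is judged then, once.
The state is a dict: "time_s": time; "joint_pos": joint angles; "qd": joint speeds; "joint_efforts": joint torques, N m; "position": TCP position; "tcp_rot": TCP orientation; "wrist_force": force on the tool from outside, world axes, zero at the start; "ft_torque": the same for the moment, N m; "finger_gap": finger opening in m; "gripper_force": force on a finger pad.
Only numpy, scipy, OpenCV 4.12 (cv2) and the standard library are available. Lean on these libraries where they do the work, as an engineer would, in place of code of your own. Each camera call takes 0.05 s, during which the arm holds its last target. There are 200 camera calls.

## Task

Put the microscope pillar back together: slide the jaw of the vise well open, lift the flanged sleeve out and slide it over the upright shaft, flange down and fully home on the base. Then slide every flat spacer ring on the bench over the shaft on top of the sleeve, and the thick knurled collar last, all seated flat. Leave the vise empty with its jaw slid fully shut, and do not disturb the bottle, the jar or the slide box.

Things in the scene. Friction and masses are not known exactly. Their poses are not given: they have to be found in the camera images.
- stand: The pillar: a fixed round grey base, 124 mm in diameter, 20 mm high, with an upright steel shaft of 30 mm diameter at its centre. The shaft is straight up to 135 mm above the bench, then tapers to 20 mm diameter at its tip, at 141 mm. Origin at the centre of the base's underside, z up. All bores are 34 mm: 2 mm of clearance all round.
- seat (a point): Point on the shaft's axis at the top face of the base (20 mm above the bench), where the sleeve's flange must rest; z up.
- shaft_tip (a point): Top end of the shaft, on its axis, 141 mm above the bench.
- vise: The fixed grey vise: base plate 210 mm (x) by 90 mm (y), 15 mm high, from x = -0.110 to 0.100 in its own frame. Origin on the bench at mid width, z up. The fixed jaw (top 55 mm above the bench) has its face at x = +0.060, looking to -x; the moving jaw slides along x and opens to -x. The clamped sleeve stands at about x = 0.0295, y = 0.
- jaw (a joint): Travel of the moving jaw in m: 0 = fully shut (10 mm left between the faces), 0.095 = fully open; growing values move it to the vise's -x. Starts near 0.05, clamping the sleeve's flange. Its lip reaches 6 mm over the flange: the sleeve cannot be lifted until the jaw has opened some 10 mm more. It stays where it is left and slides at about 3 N (plus 12 N per m/s).
- jaw_grip (a point): Grip point on the axis of the jaw's upright round handle post (16 mm in diameter), 86 mm above the bench. The post's top is 98 mm, its foot (top of the jaw block) 53 mm above the bench. It moves with the jaw: x = 0.033 - travel in the vise's frame, 17 mm behind the clamping face.
- sleeve: The flanged steel bearing sleeve: tube of 44 mm outer diameter and 34 mm bore, 75 mm tall in all, with a foot flange of 60 mm diameter, 8 mm thick; about 0.35 kg. Origin at the centre of the flange's underside, z along the axis from flange to plain end. It starts upright in the vise, on the base plate, 15 mm above the bench. On the shaft its top is 95 mm above the bench.
- spacer1: A flat steel spacer ring, outer diameter 54 mm, bore 34 mm, 9 mm thick, 0.09 kg, lying flat on the bench at the start. One of up to four alike (absent ones are None from the start). Origin at the centre of its underside; z along its axis. Either face may go down.
- spacer2: A flat steel spacer ring, outer diameter 54 mm, bore 34 mm, 9 mm thick, 0.09 kg, lying flat on the bench at the start. One of up to four alike (absent ones are None from the start). Origin at the centre of its underside; z along its axis. Either face may go down.
- spacer3: A flat steel spacer ring, outer diameter 54 mm, bore 34 mm, 9 mm thick, 0.09 kg, lying flat on the bench at the start. One of up to four alike (absent ones are None from the start). Origin at the centre of its underside; z along its axis. Either face may go down.
- spacer4: A flat steel spacer ring, outer diameter 54 mm, bore 34 mm, 9 mm thick, 0.09 kg, lying flat on the bench at the start. One of up to four alike (absent ones are None from the start). Origin at the centre of its underside; z along its axis. Either face may go down.
- collar: The thick knurled steel locking collar: outer diameter 53 mm, bore 34 mm, 24 mm tall, about 0.18 kg, standing flat on the bench at the start among the spacers. Origin at the centre of its underside, z along its axis. Either face may go down.
- oil_bottle: Bystander: amber glass bottle, 48 mm in diameter, 110 mm tall, upright. Origin at the centre of its underside. Leave alone.
- jar: Bystander: white plastic jar, 68 mm in diameter, 85 mm tall, upright. Origin at the centre of its underside. Leave alone.
- slide_box: Bystander: flat grey slide box, 100 by 180 by 32 mm. Origin at the centre of its underside. Leave alone.
There are look-alikes about, which are no part of the job. What is shaped like the sleeve but yellow is not meant.

How it is judged:
On the way, in this order (a step that is already met when the one before it is completed fails the run):
1. the vise jaw is opened clear of the sleeve's flange (value of joint jaw above 0.062 m), for 0.1 s.
2. the sleeve is lifted out of the vise (z of sleeve in the frame of vise above 0.06 m), for 0.1 s.
3. the sleeve is on the shaft, flange down, fully home on the base (horizontal distance between sleeve and seat below 0.004 m and angle between the z axis of sleeve and the z axis of stand, either way round below 0.06 rad and angle between sleeve's own z axis and vertical below 0.06 rad and z of sleeve in the frame of seat below 0.003 m), for 0.2 s.
4. every spacer ring is on the shaft, flat above the sleeve (horizontal distance between each of spacer1, spacer2, spacer3, spacer4 and seat below 0.004 m and angle between the z axis of each of spacer1, spacer2, spacer3, spacer4 and the z axis of stand, either way round below 0.06 rad and z of spacer1 in the frame of seat between 0.072 and 0.114 m and z of spacer2 in the frame of seat between 0.072 and 0.114 m and z of spacer3 in the frame of seat between 0.072 and 0.114 m and z of spacer4 in the frame of seat between 0.072 and 0.114 m), for 0.2 s.
5. the collar is on the shaft, flat on top of the spacers (horizontal distance between collar and seat below 0.004 m and angle between the z axis of collar and the z axis of stand, either way round below 0.06 rad and z of collar in the frame of seat between 0.08 and 0.139 m and ((angle between spacer1's own z axis and vertical below 1 rad and z of collar in the frame of spacer1 above 0.004 m) or (angle between spacer1's own z axis and vertical above 2 rad and z of collar in the frame of spacer1 below 0.004 m)) and ((angle between spacer2's own z axis and vertical below 1 rad and z of collar in the frame of spacer2 above 0.004 m) or (angle between spacer2's own z axis and vertical above 2 rad and z of collar in the frame of spacer2 below 0.004 m)) and ((angle between spacer3's own z axis and vertical below 1 rad and z of collar in the frame of spacer3 above 0.004 m) or (angle between spacer3's own z axis and vertical above 2 rad and z of collar in the frame of spacer3 below 0.004 m)) and ((angle between spacer4's own z axis and vertical below 1 rad and z of collar in the frame of spacer4 above 0.004 m) or (angle between spacer4's own z axis and vertical above 2 rad and z of collar in the frame of spacer4 below 0.004 m))), for 0.2 s.
At the end, for the whole second after the job is handed in: Sleeve on the shaft flange down within 3 mm of the base; every spacer present on the shaft above the sleeve and the collar above them all, each within 4 mm of the shaft's axis and 0.06 rad of flat; vise jaw shut to within 6 mm; everything released and at rest (all of step 3 and all of step 4 and all of step 5 and value of joint jaw below 0.006 m and linear speed of each of sleeve, collar, spacer1, spacer2, spacer3, spacer4 below 0.02 m/s); the robot touches nothing.
It fails at once if the oil bottle is shoved more than 30 mm or tipped over (distance of oil_bottle from where it was at the start of the episode above 0.03 m or angle between oil_bottle's own z axis and vertical above 0.3 rad).
It fails at once if the jar is shoved more than 30 mm or tipped over (distance of jar from where it was at the start of the episode above 0.03 m or angle between jar's own z axis and vertical above 0.3 rad).
It fails at once if the slide box is shoved more than 30 mm or tipped over (distance of slide_box from where it was at the start of the episode above 0.03 m or angle between slide_box's own z axis and vertical above 0.3 rad).
Of spacer1, spacer2, spacer3, spacer4 only 2 to 4 are there at a start; the rules pass over those that are not, and their reading is None.
At some moment in a run one of spacer1, spacer2, spacer3, spacer4, collar may be knocked a few centimetres aside while the robot is not near it.
It also fails if it takes over 208 s, if anything falls off the work surface, if the arm or the gripper's body presses on something with over 40 N, if the wrist force passes 120 N, or if a joint passes its speed limit or range.

## Working session

There is one attempt and no reset: what is moved stays moved. The work goes in short steps, each a Python script; the robot and the scene stay as the last script left them, time stands still between calls to the robot, and variables do not carry over. Pictures are saved under pics/ and viewed, at most 14 in all, crops included, and the job is handed in when it is done.

```bash
mkdir -p pics; ls
python3 - <<'E'
from rig import *
import cv2,numpy as np
for n in ("scene","side"):
    p,d=camera(n); cv2.imwrite(f"pics/{n}0.png",p[:,:,::-1]); np.savez(f"{n}0.npz",p=p,d=d)
    c=camera_params(n); print(n,c)
print(camera_params("wrist"))
s=sense();print(s["tcp_rot"],s["time_s"],s["finger_gap"])
E
```

```text
pics
scene {'K': array([[486.76631504,   0.        , 323.836622  ],
       [  0.        , 486.76631504, 199.74459527],
       [  0.        ,   0.        ,   1.        ]]), 'dist': array([-0.15259333,  0.        ,  0.        ,  0.        ,  0.        ]), 'position': array([ 1.02168089, -0.7426187 ,  1.10058236]), 'rotation': array([[ 0.8798553 ,  0.33300136, -0.33906451],
       [ 0.47502629, -0.63771169,  0.60636113],
       [-0.01430632, -0.69457461, -0.71927842]])}
side {'K': array([[460.89855077,   0.        , 323.60967668],
       [  0.        , 460.89855077, 201.6367745 ],
       [  0.        ,   0.        ,   1.        ]]), 'dist': array([-0.04220983,  0.        ,  0.        ,  0.        ,  0.        ]), 'position': array([ 0.03834738, -0.58812131,  0.85094684]), 'rotation': array([[ 0.79310068, -0.41618748,  0.44472384],
       [-0.60874977, -0.51719621,  0.60160767],
       [-0.0203721 , -0.74786099, -0.6635427 ]])}
{'K': array([[313.30614037,   0.        , 318.6024489 ],
       [  0.        , 313.30614037, 197.77048563],
       [  0.        ,   0.        ,   1.        ]]), 'dist': array([0.01074892, 0.        , 0.        , 0.        , 0.        ]), 'tool_from_camera': array([[ 1.14473830e-06, -9.44226926e-01, -3.29295478e-01,
         8.55279474e-02],
       [ 9.99999965e-01,  8.86679832e-05, -2.50771616e-04,
         9.38195708e-04],
       [ 2.65983278e-04, -3.29295466e-01,  9.44226893e-01,
        -1.18097980e-01],
       [ 0.00000000e+00,  0.00000000e+00,  0.00000000e+00,
         1.00000000e+00]])}
[[-9.56296005e-01  2.92399971e-01 -4.54881369e-04]
 [ 2.92400317e-01  9.56294464e-01 -1.71838107e-03]
 [-6.74540401e-05 -1.77628841e-03 -9.99998420e-01]] 0.1 0.08554457518679447
```

View pics/scene0.png

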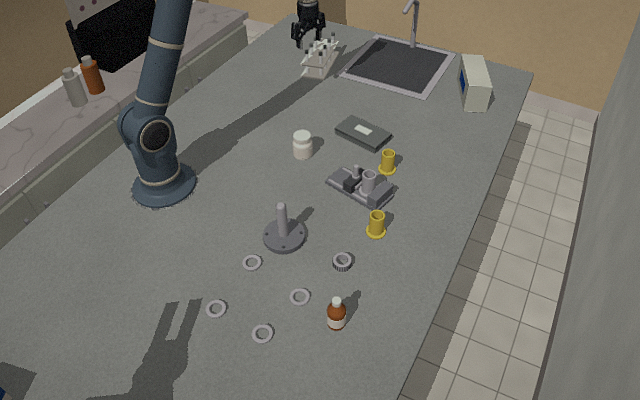

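View pics/side0.png

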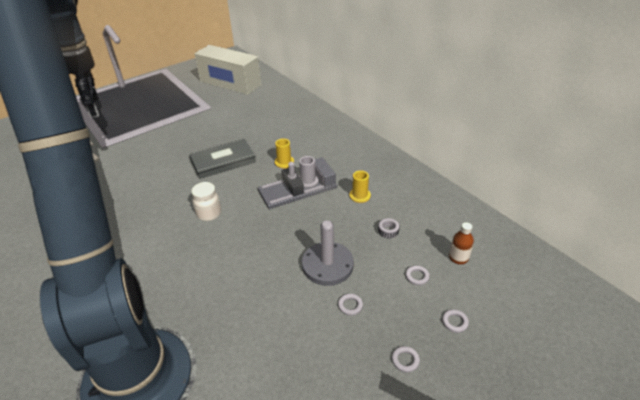

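Scene picture: the stand base is at (284,235) and its tip at (281,205). Four rings are at (252,263), (216,309), (300,297) and (262,334), with the collar at (342,261). The grey sleeve in the vise is at (369,180) and the jaw post at (357,170). The yellow decoys are at (388,160) and (377,222). The side view agrees.

```bash
cat > h.py <<'E'
from rig import *
import cv2, numpy as np
def campose(n, s=None):
    c=camera_params(n)
    if n!="wrist": return c,c["position"],c["rotation"]
    T=c["tool_from_camera"]; R=s["tcp_rot"]
    return c, s["position"]+R@T[:3,3], R@T[:3,:3]
def rays(c,R,px):
    u=cv2.undistortPoints(np.array(px,float).reshape(-1,1,2),c["K"],c["dist"])[:,0]
    return np.c_[u,np.ones(len(u))]@R.T      # unit depth along the optical axis
def plane(n,px,z,s=None):
    c,o,R=campose(n,s); r=rays(c,R,px); z=np.asarray(z,float)
    return o+r*((z-o[2])/r[:,2])[:,None]
def cloud(n,d,s=None):
    c,o,R=campose(n,s); v,u=np.mgrid[:400,:640]
    P=o+rays(c,R,np.c_[u.ravel(),v.ravel()])*d.ravel()[:,None]
    P=P.reshape(400,640,3); P[d==0]=np.nan; return P
E
python3 - <<'E'
from h import *
np.set_printoptions(precision=4,suppress=True)
S=[(284,237),(281,205),(252,263),(216,309),(300,297),(262,334),(342,261),(369,174),(357,168),(337,320),(302,150)]
D=[(327,265),(326,224),(350,304),(406,359),(418,275),(456,321),(389,228),(308,160),(291,168),(461,255),(206,205)]
z=[.02,.141,.009,.009,.009,.009,.024,.09,.098,.03,.03]
a=plane("scene",S,z);b=plane("side",D,z)
print(np.c_[a[:,:2],b[:,:2],z])
for n in("scene","side"):
    f=np.load(n+"0.npz");P=cloud(n,f["d"]); print(n,[P[v,u].round(3).tolist() for u,v in (S if n=="scene" else D)])
print(plane("scene",[(326,181),(381,205),(396,190),(345,166)],[.015]*4))
E
```

```text
[[ 0.4814 -0.0163  0.4647 -0.018   0.02  ]
 [ 0.4755 -0.0051  0.4731 -0.0066  0.141 ]
 [ 0.4459 -0.1313  0.4411 -0.1307  0.009 ]
 [ 0.446  -0.3007  0.4432 -0.3017  0.009 ]
 [ 0.6205 -0.1643  0.6172 -0.1666  0.009 ]
 [ 0.5916 -0.3037  0.5892 -0.3048  0.009 ]
 [ 0.6695 -0.0177  0.6604 -0.022   0.024 ]
 [ 0.6154  0.2687  0.6206  0.267   0.09  ]
 [ 0.5749  0.2682  0.5576  0.2577  0.098 ]
 [ 0.7436 -0.1908  0.726  -0.1984  0.03  ]
 [ 0.3393  0.3326  0.3336  0.3439  0.03  ]]
scene [[0.48, -0.014, 0.017], [0.475, -0.004, 0.14], [0.44, -0.125, -0.002], [0.439, -0.296, -0.003], [0.617, -0.159, -0.001], [0.588, -0.3, -0.001], [0.662, -0.003, 0.002], [0.607, 0.291, 0.068], [0.572, 0.275, 0.091], [0.75, -0.204, 0.055], [0.352, 0.313, 0.049]]
side [[0.464, -0.019, 0.021], [0.475, -0.004, 0.138], [0.445, -0.126, -0.0], [0.447, -0.299, 0.0], [0.623, -0.162, 0.0], [0.594, -0.302, 0.002], [0.679, -0.005, -0.0], [0.63, 0.281, 0.077], [0.567, 0.272, 0.085], [0.72, -0.202, 0.038], [0.324, 0.313, 0.058]]
[[0.4762 0.2496 0.015 ]
 [0.6761 0.234  0.015 ]
 [0.692  0.3159 0.015 ]
 [0.4982 0.3423 0.015 ]]
```

```bash
cat >> h.py <<'E'
def down(psi):
    c,s=np.cos(psi),np.sin(psi); return np.array([[c,s,0],[s,-c,0],[0,0,-1.]])
def look(tag,p,psi):
    movep(np.array(p,float),down(psi)); sleep(.15)
    s=sense(); im,d=camera("wrist"); cv2.imwrite(f"pics/{tag}.png",im[:,:,::-1])
    np.savez(tag+".npz",im=im,d=d,position=s["position"],tcp_rot=s["tcp_rot"]); return s,im,d
E
python3 - <<'E'
from h import *
for t,p,psi in(("wv",(.575,.272,.28),-.1),("ws",(.474,-.006,.30),1.57)):
    try:
        look(t,p,psi); s=sense(); print(s["time_s"],s["position"],s["joint_pos"][6])
    except Exception as e: print(t,repr(e))
E
```

```text
2.225 [0.57467971 0.2728141  0.27983704] -1.9117514517046297
4.0833 [ 0.47418079 -0.00558263  0.29988006] -0.013626733710587553
```

View pics/wv.png

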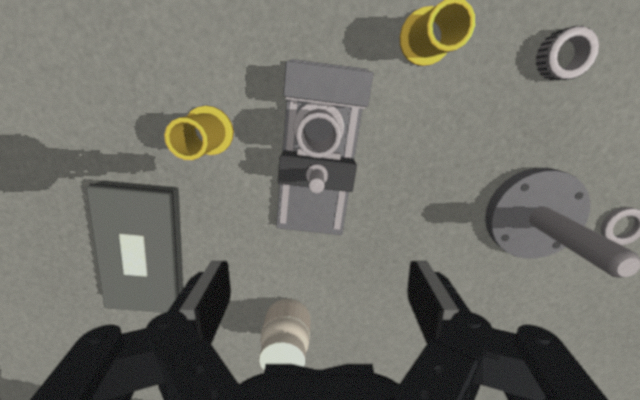

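View pics/ws.png

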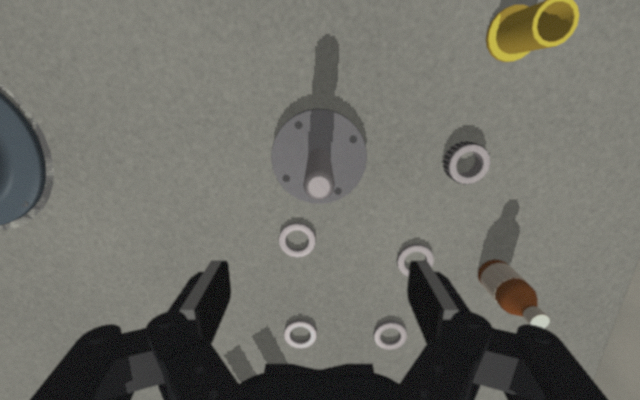

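Wrist views: in wv the sleeve's top ring is at (320,130), the post top at (318,179), and a yellow decoy's top at (187,137). In ws the shaft tip is at (319,186).

Run:
```python
from h import *
np.set_printoptions(precision=4,suppress=True)
f=np.load("wv.npz"); s=dict(position=f["position"],tcp_rot=f["tcp_rot"])
names=["sleeve top","post top","vise c1","c2","c3","c4","decoyA","decoyB","boxcorner","boxc2","shaft"]
px=[(320,130),(318,179),(286,62),(372,69),(343,234),(277,229),(187,137),(450,24),(180,187),(92,183),(625,264)]
z=[.09,.098,.055,.055,.015,.015,.075,.075,.032,.032,.141]
for n,q in zip(names,plane("wrist",px,z,s)): print(n,q)
im=f["im"].astype(float)
# ring/shaft refine: threshold bright grey blobs
def blob(im,u,v,r,thr):
    g=im.min(2)[v-r:v+r+1,u-r:u+r+1]; m=(g>thr).astype(np.uint8)
    k=max(cv2.findContours(m,cv2.RETR_EXTERNAL,cv2.CHAIN_APPROX_NONE)[0],key=len)
    e=cv2.fitEllipse(k); return (e[0][0]+u-r,e[0][1]+v-r),e[1]
for t in (140,150,160): print(t,blob(im,318,179,14,t),blob(im,320,130,26,t))
g=np.load("ws.npz"); s2=dict(position=g["position"],tcp_rot=g["tcp_rot"])
for t in (140,155,170):
    b=blob(g["im"],319,186,16,t); print(b,plane("wrist",[b[0]],[.141],s2))
    for u,v in((297,240),(301,334),(391,335),(468,163)):
        b=blob(g["im"],u,v,26,t); print("  ",b,plane("wrist",[b[0]],[.024 if u==468 else .009],s2))
print(plane("wrist",[(319,154)],[.02],s2))
```

```text
sleeve top [0.6222 0.2672 0.09  ]
post top [0.5757 0.2737 0.098 ]
vise c1 [0.6881 0.295  0.055 ]
c2 [0.6731 0.2093 0.055 ]
c3 [0.4725 0.2502 0.015 ]
c4 [0.4885 0.3377 0.015 ]
decoyA [0.6265 0.403  0.075 ]
decoyB [0.7031 0.1404 0.075 ]
boxcorner [0.5635 0.4442 0.032 ]
boxc2 [0.5788 0.5483 0.032 ]
shaft [ 0.4784 -0.0028  0.141 ]
140 ((317.22650146484375, 174.23223495483398), (16.347816467285156, 17.57406234741211)) ((319.9366874694824, 132.54425048828125), (48.070526123046875, 52.647090911865234))
150 ((314.9820079803467, 175.93731021881104), (18.565189361572266, 21.75347137451172)) ((319.95245361328125, 132.65578842163086), (46.49131393432617, 52.746463775634766))
160 ((316.79230213165283, 185.33038520812988), (11.430057525634766, 11.941326141357422)) ((321.2036075592041, 133.1833667755127), (43.34347152709961, 49.18744659423828))
((318.64917373657227, 186.93300819396973), (19.991500854492188, 20.611093521118164)) [[ 0.4741 -0.0055  0.141 ]]
   ((296.6560707092285, 240.8767795562744), (31.680517196655273, 35.216796875)) [[ 0.4422 -0.1285  0.009 ]]
   ((299.878963470459, 335.2322540283
[... 323 characters left out ...]
186.797456741333), (17.96169090270996, 18.646343231201172)) [[ 0.4739 -0.0054  0.141 ]]
   ((296.69500160217285, 240.92066383361816), (30.387964248657227, 33.75846862792969)) [[ 0.4422 -0.1285  0.009 ]]
   ((299.95318603515625, 335.1302433013916), (24.429548263549805, 30.590511322021484)) [[ 0.4436 -0.299   0.009 ]]
   ((389.61272048950195, 336.47595405578613), (22.93465232849121, 29.888639450073242)) [[ 0.5898 -0.3017  0.009 ]]
   ((479.0893211364746, 162.86518478393555), (14.504459381103516, 25.250682830810547)) [[ 0.6792 -0.0097  0.024 ]]Traceback (most recent call last):
  File "<stdin>", line 17, in <module>
  File "<stdin>", line 12, in blob
ValueError: max() iterable argument is empty
```

```bash
cat >> h.py <<'E'
def st(tag=""):
    s=sense(); print(tag,"t%.1f"%s["time_s"],"p",np.round(s["position"],4),"F",np.round(s["wrist_force"],1),"gap %.4f"%s["finger_gap"],"gf %.1f"%s["gripper_force"]); return s
YAW=-.19; U=np.array([np.cos(YAW),np.sin(YAW),0]); PX,PY=np.pi+YAW,np.pi/2+YAW  # PX: closes along vise y; PY: along vise x
E
python3 - <<'E'
from h import *
p=np.array([.5757,.2737,.2])
command_gripper(.06,40); movep(p,down(PX)); p[2]=.092
move_l(p,feed=.12,until_force=15); st("at post")
command_gripper(0,40); st("gripped"); 
q=sense()["position"]-U*.036
r=move_l(q,feed=.06,until_force=40); st(("opened",r))
command_gripper(.06); q=sense()["position"].copy(); q[2]=.2; move_l(q,feed=.2)
look("wv2",(.575,.272,.28),-.1); st()
E
```

```text
at post t6.7 p [0.5763 0.2739 0.0929] F [ 1.   0.7 -0. ] gap 0.0599 gf 0.0
gripped t7.2 p [0.5761 0.2745 0.0927] F [-0.   1.8  2.4] gap 0.0152 gf 39.0
('opened', False) t7.9 p [0.5403 0.2824 0.0927] F [ 0.7  5.1 -0.2] gap 0.0143 gf 39.1
 t11.6 p [0.575  0.2719 0.2799] F [ 0.5  0.2 -0.1] gap 0.0602 gf 0.0
```

View pics/wv2.png

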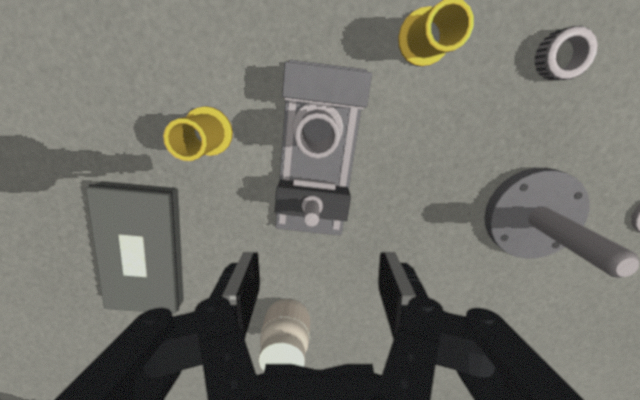

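The jaw is open: the post top is now at (311,218), clear of the sleeve at (319,132). One ring near the stand appears to have moved. Next I square up the sleeve with two squeezes and lift it.

Run:
```python
from h import *
f=np.load("wv2.npz"); s=dict(position=f["position"],tcp_rot=f["tcp_rot"])
c=plane("wrist",[(319.5,132)],[.09],s)[0]; print(c)
def at(z): return np.array([c[0],c[1],z])
command_gripper(.07,20); movep(at(.18),down(PY)); move_l(at(.094),feed=.12,until_force=12); st("down")
command_gripper(0,20); st("sq1"); command_gripper(.07)
move_l(at(.13),feed=.2); movep(at(.13),down(PX)); move_l(at(.094),feed=.12,until_force=12); st("down2")
command_gripper(0,60); st("sq2")
move_l(at(.12),feed=.08); st("up"); move_l(at(.24),feed=.15); st("lifted")
```

```text
[0.61964034 0.26745924 0.09      ]
down t14.0 p [0.6203 0.2675 0.0947] F [-0.4  0.   0.5] gap 0.0702 gf 0.0
sq1 t14.3 p [0.6193 0.2681 0.095 ] F [-4.3  0.4  5.9] gap 0.0431 gf 20.1
down2 t16.7 p [0.6194 0.2674 0.0935] F [0.6 0.1 0. ] gap 0.0703 gf 0.0
sq2 t17.1 p [0.6204 0.2681 0.0955] F [-0.2  0.7  5.6] gap 0.0423 gf 60.4
up t17.5 p [0.6196 0.2673 0.1203] F [-0.8 -0.1 -3.4] gap 0.0423 gf 61.2
lifted t18.5 p [0.6188 0.2672 0.2386] F [-0.7 -0.9 -3.8] gap 0.0418 gf 61.2
```

Run:
```python
from h import *
X=np.array([.474,-.0054,0]); at=lambda z:X+[0,0,z]
move_l(np.array([.6188,.2672,.26]),feed=.15)
movep(at(.26),down(2.5)); move_l(at(.23),feed=.1); sleep(.2); st("over")
r=move_l(at(.205),feed=.04,until_force=8); st(("tip",r))
if not r:
    r=move_l(at(.12),feed=.05,until_force=10); st(("mid",r))
    if not r: r=move_l(at(.097),feed=.02,until_force=10); st(("home",r))
```

```text
over t20.6 p [ 0.4746 -0.0053  0.2307] F [-0.3  0.2 -3.5] gap 0.0419 gf 61.5
('tip', False) t21.4 p [ 0.4743 -0.0059  0.2048] F [ 2.7 -3.3 -5.6] gap 0.0422 gf 61.4
('mid', False) t23.2 p [ 0.4761 -0.0063  0.1203] F [ 4.7 -5.5 -0.3] gap 0.0421 gf 61.9
('home', True) t24.2 p [ 0.4768 -0.0067  0.1004] F [ 0.4 -0.6  3.7] gap 0.0420 gf 62.2
```

Run:
```python
from h import *
command_gripper(.062); st("rel")
p=sense()["position"].copy(); p[2]=.25; move_l(p,feed=.15)
look("ws2",(.50,-.12,.36),1.57); st()
```

```text
rel t24.5 p [ 0.4771 -0.0072  0.1005] F [-0.3 -0.4  0.7] gap 0.0622 gf 0.0
 t26.5 p [ 0.4996 -0.1184  0.3585] F [ 0.3 -0.5  0.6] gap 0.0621 gf 0.0
```

View pics/ws2.png

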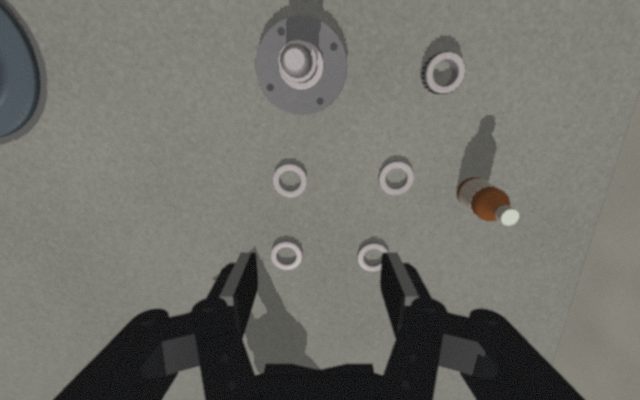

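The sleeve is home. The rings are at (290,181), (397,178), (287,255) and (373,257), and the collar is at (445,73).

```bash
cat >> h.py <<'E'
SH=np.array([.4755,-.006,0])
def blob(im,uv,r,thr=145):
    u,v=np.round(uv).astype(int); u0,v0=max(u-r,0),max(v-r,0)
    m=(im.min(2)[v0:v+r+1,u0:u+r+1]>thr).astype(np.uint8)
    k=max(cv2.findContours(m,cv2.RETR_EXTERNAL,cv2.CHAIN_APPROX_NONE)[0],key=len)
    e=cv2.fitEllipse(cv2.convexHull(k)); return np.array([e[0][0]+u0,e[0][1]+v0]),e[1]
def pix(s,P):
    c,o,R=campose("wrist",s); return cv2.projectPoints((np.array(P)-o)@R,np.zeros(3),np.zeros(3),c["K"],c["dist"])[0].ravel()
def find(tag,xy,psi,h):
    """look down on a ring near xy, return its centre (two passes not needed: squeezing centres it)"""
    s,im,d=look(tag,(xy[0],xy[1],.20),psi); b,ax=blob(im,pix(s,[xy[0],xy[1],h]),62)
    c=plane("wrist",[b],[h],s)[0]; print(tag,"centre",c.round(4),"axes",np.round(ax,1),"depth z",np.round(h,3)); return c
def pick(tag,xy,p1,p2,h,od,lift):
    c=find(tag,xy,p1,h); at=lambda z:np.array([c[0],c[1],z])
    command_gripper(od+.013,25); move_l(at(.06),feed=.2)
    if h<.02:
        r=move_l(at(.012),feed=.03,until_force=4); s=st(("bench",r)); zg=s["position"][2]+.0015
    else: zg=.035
    move_l(at(zg),feed=.1)
    command_gripper(0,25); st("sq1"); command_gripper(od+.013)
    z2=max(zg+h+.012,.05); move_l(at(z2),feed=.2); movep(at(z2),down(p2)); move_l(at(zg),feed=.1)
    command_gripper(0,60); s=st("sq2"); gz=s["position"][2]
    move_l(at(lift),feed=.2); st("lifted"); return gz
E
python3 - <<'E'
from h import *
f=np.load("ws2.npz"); s=dict(position=f["position"],tcp_rot=f["tcp_rot"])
for b,z in(((290,181),.009),((397,178),.009),((287,255),.009),((373,257),.009),((445,73),.024)): print(plane("wrist",[b],[z],s)[0].round(4))
b,ax=blob(f["im"],(297,60),14,165); print("tip",plane("wrist",[b],[.141],s),ax)
c=plane("wrist",[(290,181)],[.009],s)[0]
pick("r1",c[:2],3.7,3.7-np.pi/2,.009,.054,.20)
E
```

```text
[ 0.4539 -0.1675  0.009 ]
[ 0.6192 -0.162   0.009 ]
[ 0.4454 -0.2972  0.009 ]
[ 0.5905 -0.3003  0.009 ]
[ 0.6668 -0.0123  0.024 ]
tip [[ 0.47382475 -0.00526916  0.141     ]] (6.832202434539795, 18.15750503540039)
r1 centre [ 0.4523 -0.1677  0.009 ] axes [49.  50.2] depth z 0.009
('bench', True) t31.0 p [ 0.4522 -0.1677  0.0182] F [0.1 0.3 6.1] gap 0.0667 gf 2.7
sq1 t31.5 p [ 0.4537 -0.1684  0.0215] F [-1.8 -0.7 17.7] gap 0.0529 gf 28.3
sq2 t34.0 p [ 0.4535 -0.1686  0.0218] F [-3.7  2.2 23.3] gap 0.0516 gf 67.5
lifted t35.0 p [ 0.4515 -0.1672  0.1989] F [ 0.4  0.5 -1.7] gap 0.0510 gf 62.5
```

```bash
sed -i 's/\[2\]+.0015/[2]+.0035/' h.py
cat >> h.py <<'E'
def place(gz,zb,psi,X=SH):
    """gz: TCP height when the part stood on the bench; zb: height it should land at"""
    at=lambda z:X+[0,0,z]; home=zb+gz
    movep(at(.20+gz*.0),down(psi)); move_l(at(gz+.150),feed=.1); sleep(.1); st("over")
    r=move_l(at(gz+.132),feed=.03,until_force=6); s=st(("tip",r))
    if r: return False
    r=move_l(at(home+.006),feed=.06,until_force=8); st(("mid",r))
    if r: return False
    r=move_l(at(home-.003),feed=.02,until_force=5); s=st(("home %.4f"%home,r))
    return True
def release(o):
    command_gripper(o); p=sense()["position"].copy(); p[2]=.22; move_l(p,feed=.2); st("free")
E
python3 - <<'E'
from h import *
if place(.0215,.095,2.13): release(.066)
E
```

```text
over t36.3 p [ 0.4759 -0.0067  0.1719] F [-0.1 -0.2 -0.5] gap 0.0508 gf 62.5
('tip', False) t37.0 p [ 0.4756 -0.0061  0.1535] F [-0.5 -0.5 -0.8] gap 0.0513 gf 62.5
('mid', False) t37.7 p [ 0.4756 -0.0062  0.1224] F [-0.6 -0.3 -0.5] gap 0.0512 gf 62.5
('home 0.1165', True) t38.0 p [ 0.4759 -0.0059  0.1169] F [-0.8  0.4  4.9] gap 0.0512 gf 63.0
free t39.0 p [ 0.4744 -0.0055  0.2192] F [ 0.2 -0.4  0.2] gap 0.0660 gf 0.0
```

```bash
cat > run.py <<'E'
from h import *
zb=.104
for tag,xy in(("r2",(.6192,-.162)),("r3",(.4454,-.2972)),("r4",(.5905,-.3003))):
    gz=pick(tag,xy,np.pi/2,2.6 if 0 else np.pi,.009,.054,.20); s=sense()
    if abs(s["finger_gap"]-.0515)>.003: print("bad grasp"); break
    if not place(gz,zb,np.pi): print("bad place"); break
    release(.066); zb+=.009
E
python3 run.py
```

```text
r2 centre [ 0.6178 -0.1621  0.009 ] axes [48.7 50.3] depth z 0.009
('bench', True) t42.4 p [ 0.6178 -0.1621  0.0183] F [-1.   0.8  4.5] gap 0.0669 gf 2.5
sq1 t42.9 p [ 0.6178 -0.162   0.0221] F [-1.6  0.3  3.7] gap 0.0530 gf 25.7
sq2 t45.4 p [ 0.6182 -0.1624  0.0225] F [-0.2 -1.3  1.8] gap 0.0508 gf 62.7
lifted t46.4 p [ 0.6169 -0.1616  0.1986] F [-0.1 -0.2 -1.2] gap 0.0503 gf 62.3
over t47.8 p [ 0.4763 -0.0065  0.1729] F [-0.3 -0.  -2.1] gap 0.0503 gf 62.4
('tip', False) t48.5 p [ 0.4756 -0.006   0.1545] F [-0.8  0.2 -1.4] gap 0.0510 gf 62.4
('mid', False) t49.1 p [ 0.4753 -0.0061  0.1321] F [ 0.2  0.6 -1.5] gap 0.0506 gf 62.4
('home 0.1265', True) t49.5 p [ 0.4759 -0.006   0.1264] F [-0.4 -0.6  6.6] gap 0.0506 gf 63.1
free t50.4 p [ 0.4744 -0.0057  0.2193] F [ 1.3 -0.5 -0.3] gap 0.0662 gf 0.0
r3 centre [ 0.4434 -0.2986  0.009 ] axes [48.6 50.3] depth z 0.009
('bench', True) t54.0 p [ 0.4433 -0.2985  0.0182] F [-0.7  0.4  6. ] gap 0.0671 gf 2.7
sq1 t54.5 p [ 0.4435 -0.2985  0.0218] F [-0.9  0.4  3.8] gap 0.0515 gf 27.8
sq2 t57.0 p [ 0.4437 -0.2988  0.0229] F [-1.2  0.9  5.1] gap 0.0
[... 617 characters left out ...]
08  0.0183] F [-0.6  0.9  5. ] gap 0.0672 gf 2.4
sq1 t66.3 p [ 0.5906 -0.3009  0.022 ] F [ 0.1 -0.   2.1] gap 0.0518 gf 26.4
sq2 t68.8 p [ 0.5907 -0.3011  0.0227] F [-1.   0.7  4.7] gap 0.0514 gf 61.9
lifted t69.8 p [ 0.5896 -0.3003  0.1984] F [-0.3  0.2 -1.1] gap 0.0510 gf 62.5
over t71.5 p [ 0.4761 -0.0063  0.1732] F [-0.3 -0.3 -0.6] gap 0.0510 gf 62.5
('tip', False) t72.3 p [ 0.4756 -0.006   0.1547] F [-0.4  0.6 -1.2] gap 0.0508 gf 62.5
('mid', False) t72.5 p [ 0.4754 -0.006   0.1505] F [ 0.3  1.1 -0.9] gap 0.0514 gf 62.5
('home 0.1447', True) t72.9 p [ 0.4758 -0.006   0.1446] F [-0.3 -0.4  5. ] gap 0.0512 gf 63.1
free t73.8 p [ 0.4744 -0.006   0.2196] F [-0.6  1.4 -0.7] gap 0.0663 gf 0.0
```

```bash
sed -i 's/zg=.035/zg=.028/' h.py
python3 - <<'E'
from h import *
gz=pick("col",(.6668,-.0123),np.pi/2,np.pi,.024,.053,.20); at=lambda z:SH+[0,0,z]
if abs(sense()["finger_gap"]-.0505)<.003:
    movep(at(.21),down(np.pi)); move_l(at(gz+.150),feed=.1); sleep(.2); st("over")
    r=move_l(at(gz+.128),feed=.02,until_force=5); st(("home %.4f"%(gz+.131),r))
E
```

```text
col centre [ 0.6673 -0.0115  0.024 ] axes [49.  50.2] depth z 0.024
sq1 t77.0 p [ 0.6678 -0.0116  0.0289] F [-0.3 -0.3  2.3] gap 0.0502 gf 26.7
sq2 t79.6 p [ 0.6681 -0.0114  0.0291] F [ 0.1 -0.2  3.8] gap 0.0500 gf 62.7
lifted t80.6 p [ 0.6661 -0.0115  0.1983] F [-0.2  0.5 -2.6] gap 0.0507 gf 62.4
over t82.1 p [ 0.4761 -0.006   0.1797] F [-0.9 -0.2 -2.1] gap 0.0500 gf 62.5
('home 0.1601', True) t83.0 p [ 0.4754 -0.006   0.16  ] F [-0.1 -0.1  4.5] gap 0.0504 gf 63.1
```

Run:
```python
from h import *
release(.066)
p=np.array([.5403,.2824,.22]); movep(p,down(PX)); p[2]=.092
command_gripper(.05,40); r=move_l(p,feed=.12,until_force=12); st(("post",r)); 
if not r:
    command_gripper(0,40); st("grip"); u=np.array([np.cos(-.21),np.sin(-.21),0])
    p0=sense()["position"]; r=move_l(p0+u*.05,feed=.06,until_force=25); st(("a",r))
    r=move_l(p0+u*.096,feed=.05,until_force=18); s=st(("b",r)); print("travel",(s["position"]-p0)@u)
```

```text
free t83.7 p [ 0.4744 -0.0061  0.2204] F [-0.4  0.2 -1.3] gap 0.0657 gf 0.0
('post', False) t86.4 p [0.5408 0.2828 0.0928] F [-1.3  0.3 -0.1] gap 0.0499 gf 0.0
grip t86.8 p [0.5405 0.2825 0.0927] F [-1.3 -0.8  4.5] gap 0.0145 gf 39.0
('a', False) t87.8 p [0.5897 0.2716 0.0927] F [-1.6 -2.6  2.8] gap 0.0146 gf 39.1
('b', True) t88.6 p [0.6272 0.2633 0.0927] F [-1.9 -0.4  4.6] gap 0.0147 gf 39.2
travel 0.08868677890035156
```

Run:
```python
from h import *
command_gripper(.05); p=sense()["position"].copy(); p[2]=.22; move_l(p,feed=.2); st()
a=look("e1",(.575,.272,.28),-.1); b=look("e2",(.49,-.10,.34),1.57); st()
s=a[0]
print("post",plane("wrist",[blob(a[1],pix(s,[.627,.263,.098]),14,150)[0]],[.098],s))
c,_=camera("scene"); cv2.imwrite("pics/e.png",np.hstack([cv2.resize(a[1][:260,150:510],(400,289)),cv2.resize(c[150:300,200:407],(399,289))])[:,:,::-1])
cv2.imwrite("pics/e2c.png",cv2.resize(b[1][0:200,150:500],None,fx=2,fy=2)[:,:,::-1])
```

```text
t89.8 p [0.6258 0.2619 0.2187] F [-0.4 -0.5 -1.8] gap 0.0497 gf 0.0
 t94.5 p [ 0.4902 -0.0995  0.3398] F [-0.6 -0.5 -0.1] gap 0.0500 gf 0.0
post [[0.62437521 0.26424321 0.098     ]]
```

View pics/e.png

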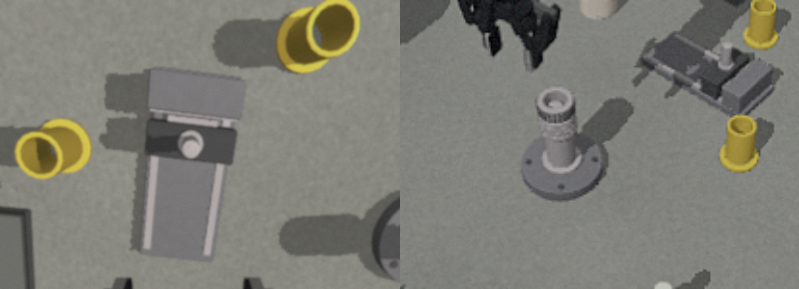

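View pics/e2c.png

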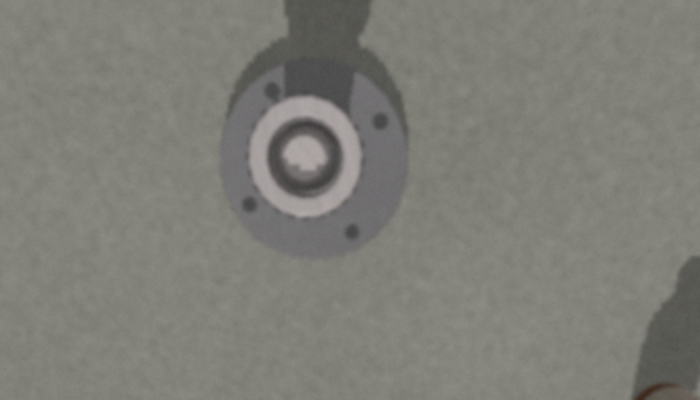

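The collar and rings are stacked around the shaft. In the e2 crop the ring and tip are concentric at (305,155). The jaw is against its stop with about 10 mm left between the faces, and the vise is empty.

```bash
python3 -c "
from rig import *
print(finish_job())"
```

```text
the job is handed in; nothing more can be done
None
```

I handed the job in at about 95 s of the 208 s allowed, but the hand-in call returned no verdict. The sleeve is home on the base, with all four spacers and the collar stacked above it. The vise is empty, its jaw pushed shut against the stop, and the robot never came near the bottle, jar or slide box.

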